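Turn a fossil turntable back one ratchet notch

TASK

Turn the fossil turntable back exactly one notch: with a fingertip push the pawl's red thumb bar outward so that the pawl lifts clear of the teeth and stays up, push one of the wheel's black pegs so that the wheel goes counter-clockwise (seen from above) by one notch, then push the thumb bar back in until the pawl is fully down in the new notch. The ammonite only rides along on the wheel: do not touch it, and leave everything else on the bench where it is.

Things in the scene. Friction and masses are not known exactly. Their poses are not given: they have to be found in the camera images.
- turntable: fixed indexing turntable for fossils. Blue steel base plate 380 x 440 x 15 mm; its top is 15 mm above the bench. The origin is on the bench, under the wheel's vertical axle; z up; +y points from the axle towards the pawl (plate reaches 190 mm to -x, +x and -y, 245 mm to +y). The wheel's top face is 36 mm above the bench
- wheel_axis (a point): centre of the wheel's top face, on the axle. The wheel is an aluminium disc, 312 mm across, with 12 dark steel ratchet teeth, 14 mm high, round its rim (from 125 to 156 mm from the axle), 30 degrees apart: each is a ramp that rises counter-clockwise (seen from above) to a steep face; between the teeth are flat notches 17 degrees wide
- peg0 (a point): top centre of black upright push peg 0, part of the wheel: 16 mm across, 40 mm high (top 76 mm above the bench), 100 mm from the axle; the four pegs stand 90 degrees apart, numbered counter-clockwise
- peg1 (a point): top centre of black upright push peg 1, part of the wheel: 16 mm across, 40 mm high (top 76 mm above the bench), 100 mm from the axle; the four pegs stand 90 degrees apart
- peg2 (a point): top centre of black upright push peg 2, part of the wheel: 16 mm across, 40 mm high (top 76 mm above the bench), 100 mm from the axle; the four pegs stand 90 degrees apart
- peg3 (a point): top centre of black upright push peg 3, part of the wheel: 16 mm across, 40 mm high (top 76 mm above the bench), 100 mm from the axle; the four pegs stand 90 degrees apart
- wheel (a joint): angle of the ratchet wheel, rad; grows as it turns counter-clockwise seen from above, which is BACKWARD and is blocked by the pawl until this is lifted. One notch is 0.524. It starts within 0.07 of 0, where 0 has the pawl in the middle of a notch; the middle of the next notch backward is 0.524, and the pawl's nose, 12 mm wide, drops in within about 0.10 of there. Friction holds the wheel where it is left; about 3 N on a peg turns it
- pawl (a joint): angle of the pawl about its level hinge, rad: 0 is fully down in a notch, 1.0 is its stop, tipped right back; above 0.4 its nose is clear of the teeth. Stiff hinge: the pawl stays at any angle where it is left; about 2 N on the cross bar moves it
- lever_bar (a point): middle of the red thumb bar on top of the pawl's lever: a level bar 52 mm long and 16 mm thick, along the turntable's x axis, 66 mm from the hinge. Pawl down, it is 122 mm above the bench, and leans 22 mm towards the axle from the hinge; pushing it away from the axle lifts the pawl's nose (it ends 40 mm beyond the hinge, 112 mm up), pushing it towards the axle lowers the nose again
- pawl_hinge (a point): middle of the pawl's hinge pin, 60 mm above the bench, 190 mm from the axle towards the turntable's +y, between two blue cheeks. The red pawl arm, 14 mm wide, reaches 58 mm from here towards the axle over the wheel's rim, to its dark nose
- ammonite_center (a point): centre of a loose ammonite fossil (a round tan disc with a rusty spiral, 80 mm across, 26 mm high) that rides in the middle of the wheel on a dark rubber pad
- glue_jar: bystander: small amber jar with black cap, 36 mm across, 45 mm high, standing on a corner of the blue base plate; origin under its centre
- bone_chip: bystander: loose ochre bone fragment, about 50 x 32 x 26 mm, lying on another corner of the blue base plate; origin at its underside
- brush: bystander: brush lying on the bench, its length along its own x axis
- chisel: bystander: slim steel chisel with an orange handle lying on the bench, its length along its own x axis
- solvent: bystander: white plastic bottle with red cap, 60 mm across, 140 mm high, standing on the bench; origin under its centre
- hammer: bystander: hammer lying on the bench, its length along its own x axis
- mug: bystander: blue mug, 80 mm across, 85 mm high, standing on the bench; origin under its centre
There are look-alikes about, which are no part of the job. Of the things that look like the part that bears ammonite_center, the middle-sized one is meant.

How it is judged:
By the outcome, as a careful person would: the job done as asked, in the order asked, and still so for the second after the job is handed in, with the robot touching nothing.
It also fails if it takes over 64 s, if anything falls off the work surface, if the arm or the gripper's body presses on something with over 40 N, if the wrist force passes 120 N, or if a joint passes its speed limit or range.

ROBOT

A 6-joint arm with a two-finger parallel gripper is mounted at the origin on the work surface. World frame = base frame: x ahead of the robot, y to its left, z up, the work surface at z = 0. Lengths are in m, angles in degrees, forces in N, time in s.
With the tool pointing down it reaches from about 0.325 to 0.875 m from the base axis. Payload 4.4 kg.
Tool frame: the origin (TCP) lies at the very end of the fingers, on their centre line; the grasp point (between the pads) lies 19 mm behind it; z points along the fingers, y is the line along which they close (so a half turn about z gives the same grasp; the last joint's range is limited). The gripper opens to 85 mm and grips with 20 to 120 N. Pads are 22 mm wide; open, the fingers measure 114 mm over their backs; the gripper's body (76 mm by 85 mm) begins 54 mm behind the grasp point. The pads swing forward as they close: fully open they stand 13 mm farther back than shut.
Start: joints at [-72.68, 11.837, 88.321, -0, 79.842, -8.623], TCP at [0.252, -0.517, 0.231] pointing down, gripper open.
Joint ranges: [-156.59, 156.59], [-49.26, 127.26], [12.9, 141.05], [-63.56, 243.56], [4.71, 150.69], [-161.64, 161.64]. Speed limits (degrees/s): [159.86, 159.86, 180, 180, 180, 180].

INTERFACE

Orientations are given as a 3x3 rotation matrix whose columns are the frame's x, y, z axes.
In Python, from rig import ctrl, cams, job gives the robot as it stands.
- The arm moves only by the tool apply_moves, never from a script. Its argument "moves" is a list of rows, each an object with "fingers": the finger opening in mm, from 0 to 85.4; "offset": the shift along the world's x, y, z in mm, a list of three; "yaw": the turn about the world's z in degrees. In form: [{"fingers": fingers, "offset": [x, y, z], "yaw": yaw}, ...]. A call has 1 to 20 rows; each row is the pose to reach, as a shift and turn from the pose commanded when the call began; what a row does not reach only later rows make up. A row lasts 1/12 s, in which the tool goes at most 41.7 mm and 7.16 degrees, less where a joint would pass 70% of its speed; a pose out of reach is approached as far as the arm can. A call with a gripper value outside its range is refused whole. The fingers move at their own pace and stop on an object; the grip force is fixed at half the most. Time passes only in rows, so rows that repeat a pose let the fingers close. It gives the time, the measured TCP pose, the force, the opening and the grip force at its end, in the units of the state.
- ctrl.sense(): the state, without advancing time (a new reading comes with each control period).
- cams.camera(name): name is "scene" or "side" or "wrist"; returns (picture, depth): 400x640x3 uint8, blue, green, red; 400x640 float32, m along the optical axis (not along the pixel's ray), 0 where there is no reading.
- cams.get_calibration(name): a dict with "vfov" (degrees; the focal length in pixels is half the picture's height over the tangent of half this angle, whatever the lens; pixels are square), "cx", "cy" (the principal point, pixels), "dist" ([k1, k2, p1, p2, k3] as OpenCV has them; the pictures are not rectified), "R" (3x3) and "t" (3): a world point X has camera coordinates R X + t. Camera axes: x right, y down, z forward; pixel columns grow to the right and rows downward; lengths in m; the calibration is good to about 2 mm. A picture is of the moment at which its call begins: read the wrist's pose just before it. get_calibration takes no time and is no camera call; for the wrist camera it gives the pose at the moment of the call.
- job.hand_in(): hands the job in; it is judged then, once.
The state is a dict: "t": time; "joint_positions": joint angles; "joint_velocities": joint speeds; "joint_torque": joint torques, N m; "eef_pos": TCP position; "orientation": TCP orientation; "wrist_force": force on the tool from outside, world axes, zero at the start; "torque": the same for the moment, N m; "width": finger opening in m; "grasp_force": force on a finger pad.
Only numpy, scipy, OpenCV 4.12 (cv2) and the standard library are available. Lean on these libraries where they do the work, as an engineer would, in place of code of your own. Each camera call takes 0.05 s, during which the arm holds its last target. There are 200 camera calls.

## Working session

There is one attempt and no reset: what is moved stays moved. The work goes in short steps, Python scripts to look and compute and a tool call to move; the robot and the scene stay as the last step left them, time stands still between calls to the robot, and variables do not carry over. Pictures are saved under pics/ and viewed, at most 10 in all, crops included, and the job is handed in when it is done.

Besides the shell and the picture viewer there is one more tool, called after "Request:" by a JSON object that holds its "api" and its "payload", one argument or row to a line. apply_moves: Moves the arm, as the interface text tells. Its arguments: {"type":"object","properties":{"moves":{"type":"array","items":{"type":"object","properties":{"fingers":{"type":"number"},"offset":{"type":"array","items":{"type":"number"}},"yaw":{"type":"number"}}}}},"required":["moves"]}

```bash
mkdir -p pics; cat > h.py <<'E'
import numpy as np,cv2
from rig import ctrl,cams,job
def K(c):
    f=200/np.tan(np.radians(c["vfov"]/2)); return np.array([[f,0,c["cx"]],[0,f,c["cy"]],[0,0,1]])
def ray(c,uv):
    p=cv2.undistortPoints(np.array([[uv]],float),K(c),np.array(c["dist"],float))[0,0]
    return np.array([p[0],p[1],1])
def at_depth(c,uv,d): return np.array(c["R"]).T@(ray(c,uv)*d-np.array(c["t"]).ravel())
def at_z(c,uv,z):
    R=np.array(c["R"]);o=-R.T@np.array(c["t"]).ravel();v=R.T@ray(c,uv);return o+v*(z-o[2])/v[2]
def proj(c,X):
    R=np.array(c["R"]);r,_=cv2.Rodrigues(R)
    return cv2.projectPoints(np.array(X,float).reshape(-1,3),r,np.array(c["t"],float).reshape(3,1),K(c),np.array(c["dist"],float))[0][:,0]
E
python3 - <<'E'
from h import *
for n in ("scene","side"):
    p,d=cams.camera(n);cv2.imwrite(f"pics/{n}0.png",p);np.save(f"{n}0.npy",d)
    c=cams.get_calibration(n);print(n,c["vfov"],-np.array(c["R"]).T@np.array(c["t"]).ravel())
print(ctrl.sense())
E
```

```text
scene 50.36459656000116 [ 1.59795142 -0.22000306  0.97047742]
side 46.26725334890743 [0.03230777 0.75581004 1.11977122]
{'t': 0.1, 'joint_positions': array([-7.26807133e+01,  1.18812412e+01,  8.83955988e+01,  3.00951726e-04,
        7.98437891e+01, -8.62215096e+00]), 'joint_velocities': array([-0.05891243, -0.05377728, -0.25990629, -0.09734817,  0.01040007,
       -0.03588495]), 'joint_torque': array([-8.93016913e-04, -3.84097159e+01, -2.92549074e+01, -1.21491307e-04,
        4.93481406e-03, -1.06575261e-06]), 'eef_pos': array([ 0.25132792, -0.51640301,  0.23023172]), 'orientation': array([[ 8.99242146e-01,  4.37450771e-01, -6.21825992e-04],
       [ 4.37451095e-01, -8.99239953e-01,  2.01145666e-03],
       [ 3.20742491e-04, -2.08080506e-03, -9.99997784e-01]]), 'wrist_force': array([-0.80338003,  0.18999752, -0.72358544]), 'torque': array([-0.0087261 ,  0.00516343,  0.07459854]), 'grasp_force': 0.0, 'width': 0.08545848501282632}
```

View pics/scene0.png

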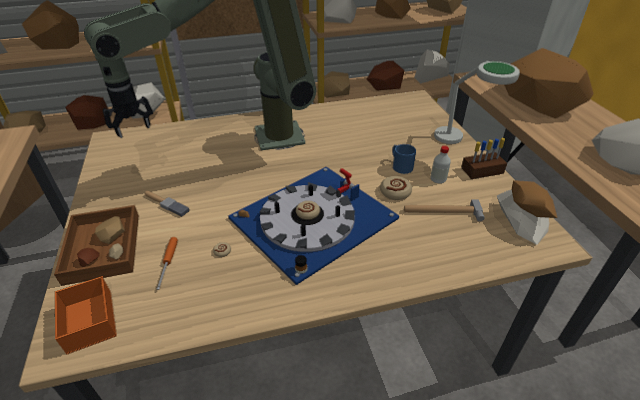

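View pics/side0.png

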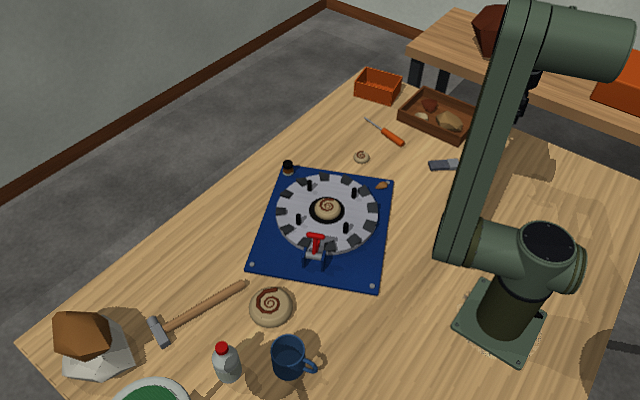

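The scene shows three ammonites: a small one on the bench (scene 221,250), one on the wheel (307,210) and a large one on the bench (396,187). The middle-sized one is on the wheel of the only turntable, which fits. The pawl is at about (347,182) in scene and (317,245) in side. I'll confirm in enlarged crops.

```bash
python3 - <<'E'
import cv2
a=cv2.imread("pics/scene0.png")[160:285,220:405];cv2.imwrite("pics/sc.png",cv2.resize(a,None,fx=4.2,fy=4.2,interpolation=cv2.INTER_CUBIC))
a=cv2.imread("pics/side0.png")[155:300,235:405];cv2.imwrite("pics/sd.png",cv2.resize(a,None,fx=4,fy=4,interpolation=cv2.INTER_CUBIC))
E
```

```text
(no output)
```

View pics/sc.png

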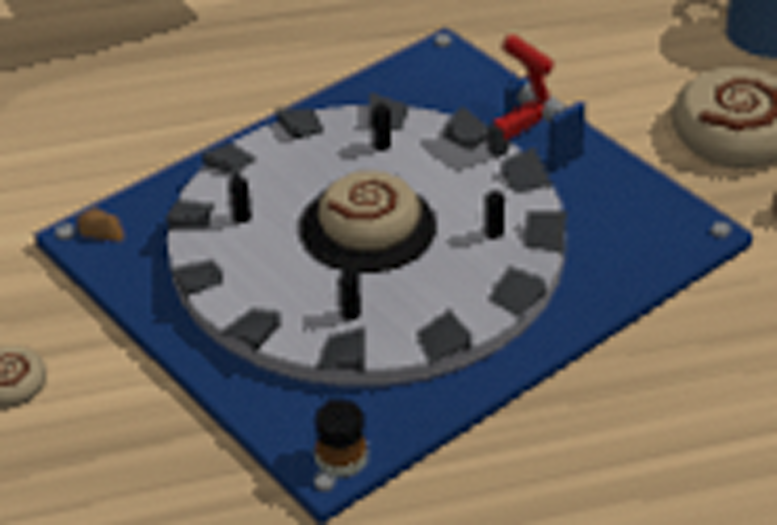

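View pics/sd.png

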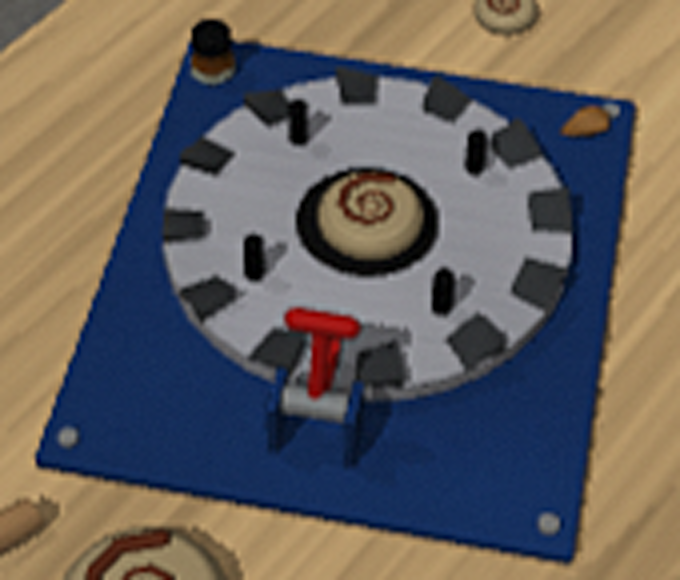

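```bash
cat > fit.py <<'E'
from h import *
from scipy.optimize import least_squares
S=lambda l:np.array(l,float)/4.2+[220,160]
D=lambda l:np.array(l,float)/4+[235,155]
cs,cd=cams.get_calibration("scene"),cams.get_calibration("side")
# order: (+,+),(-,+),(-,-),(+,-) corners ; pegs CCW from pawl; bar mid, axle irrelevant
us=S([(750,240),(447,28),(38,238),(322,522),(381,104),(238,180),(349,272),(495,200),(528,54)])-.5
ud=D([(38,465),(572,562),(635,103),(190,40),(444,274),(478,136),(298,105),(254,240),(322,322)])-.5
def pts(p):
    x,y,a,w=p[:4]
    L=[(.19,.245,.015),(-.19,.245,.015),(-.19,-.193,.015),(.19,-.193,.015)]
    L+=[(.1*np.cos(w+k*np.pi/2),.1*np.sin(w+k*np.pi/2),.076) for k in range(4)]+[(0,.168,.122)]
    L=np.array(L);c,s=np.cos(a),np.sin(a)
    return np.c_[x+c*L[:,0]-s*L[:,1],y+s*L[:,0]+c*L[:,1],L[:,2]]
def res(p): P=pts(p);return np.r_[proj(cs,P)-us,proj(cd,P)-ud].ravel()
if __name__=="__main__":
    cen=at_z(cd,D([(368,225)])[0],.036);q=at_z(cd,D([(322,322)])[0],.122)-cen
    a=np.arctan2(q[1],q[0])-np.pi/2
    r=least_squares(res,[cen[0],cen[1],a,np.radians(135)],loss="soft_l1")
    print(r.x,np.degrees(r.x[2:]));print(res(r.x).reshape(-1,2).round(1).tolist());print(pts(r.x)[4:].round(4))
    x,y,a,w=r.x
    for th in (0,): pass
    # teeth faces in side image for wheel phase: print z=.05 polar angles
    np.save("pose.npy",r.x)
E
python3 fit.py
```

```text
[ 0.56834326 -0.0053013   0.4492627   2.33567524] [ 25.74085655 133.82433348]
[[1.6, -1.7], [-0.2, -0.8], [-1.0, -1.8], [0.3, -2.1], [0.3, 1.0], [0.3, -0.1], [0.1, 0.9], [0.2, -1.0], [0.1, 0.3], [-1.5, -1.6], [0.6, -1.3], [0.3, -0.5], [0.1, -1.6], [0.0, 0.2], [-0.0, -0.2], [0.1, -0.1], [-0.3, 0.1], [0.1, 0.5]]
[[ 0.4746  0.0296  0.076 ]
 [ 0.5334 -0.099   0.076 ]
 [ 0.6621 -0.0402  0.076 ]
 [ 0.6033  0.0884  0.076 ]
 [ 0.4954  0.146   0.122 ]]
```

```bash
cat > wheel.py <<'E'
from fit import *
def phase(tag,p,cams_=("scene","side")):
    x,y,a,w=p; out={}
    for n in cams_:
        c=cams.get_calibration(n); g=cv2.cvtColor(cv2.imread(f"pics/{n}{tag}.png"),cv2.COLOR_BGR2GRAY).astype(np.float32)
        th=np.radians(np.arange(0,360,.25)); prof=[]
        for r in (.132,.138,.144,.150):
            P=np.c_[x+r*np.cos(th+a),y+r*np.sin(th+a),np.full(len(th),.0365)]
            u=proj(c,P).astype(np.float32); prof.append(cv2.remap(g,u[None,:,0],u[None,:,1],cv2.INTER_LINEAR)[0])
        m=np.mean(prof,0); m=np.convolve(np.r_[m[-2:],m,m[:2]],np.ones(5)/5,"valid"); dk=m<100
        i=np.where(dk&~np.roll(dk,1))[0]; deg=i*.25
        out[n]=[(round(float(d),1),round(float((d-98.5+15)%30-15),1)) for d in deg]
    return out
if __name__=="__main__":
    p=np.load("pose.npy")
    for k,v in phase("0",p).items(): print(k,v)
    R=lambda q:np.array([p[0]+np.cos(p[2])*q[0]-np.sin(p[2])*q[1],p[1]+np.sin(p[2])*q[0]+np.cos(p[2])*q[1]])
    for q in [(0,.135),(0,.168),(0,.2),(0,.26)]: print(q,R(q))
E
python3 wheel.py
```

```text
scene [(7.5, -1.0), (37.5, -1.0), (67.2, -1.2), (88.5, -10.0), (128.0, -0.5), (158.0, -0.5), (188.0, -0.5), (218.0, -0.5), (247.8, -0.8), (277.8, -0.8), (307.5, -1.0), (337.2, -1.2)]
side [(7.5, -1.0), (37.5, -1.0), (67.5, -1.0), (83.8, -14.8), (127.8, -0.8), (157.8, -0.8), (187.5, -1.0), (217.5, -1.0), (247.5, -1.0), (277.5, -1.0), (303.8, -4.8), (337.5, -1.0)]
(0, 0.135) [0.50971256 0.11630232]
(0, 0.168) [0.49538061 0.14602765]
(0, 0.2) [0.48148296 0.17485221]
(0, 0.26) [0.45542487 0.22889826]
```

Request:
{"api": "apply_moves", "payload": {
  "moves": [
    {"fingers": 0, "offset": [40, 90, 0], "yaw": 0},
    {"fingers": 0, "offset": [55, 125, 0], "yaw": 0},
    {"fingers": 0, "offset": [70, 160, 0], "yaw": 0},
    {"fingers": 0, "offset": [85, 195, 0], "yaw": 0},
    {"fingers": 0, "offset": [100, 230, 0], "yaw": 0},
    {"fingers": 0, "offset": [115, 265, 0], "yaw": 0},
    {"fingers": 0, "offset": [130, 300, 0], "yaw": 0},
    {"fingers": 0, "offset": [145, 335, 0], "yaw": 0},
    {"fingers": 0, "offset": [160, 370, 0], "yaw": 0},
    {"fingers": 0, "offset": [175, 405, 0], "yaw": 0},
    {"fingers": 0, "offset": [190, 440, 0], "yaw": 0},
    {"fingers": 0, "offset": [205, 475, 0], "yaw": 0},
    {"fingers": 0, "offset": [220, 510, 0], "yaw": 0},
    {"fingers": 0, "offset": [235, 545, 0], "yaw": 0},
    {"fingers": 0, "offset": [248, 580, 0], "yaw": 0},
    {"fingers": 0, "offset": [257, 605, 0], "yaw": 0},
    {"fingers": 0, "offset": [262, 620, 0], "yaw": 0},
    {"fingers": 0, "offset": [262, 624, 0], "yaw": 0},
    {"fingers": 0, "offset": [262, 624, 0], "yaw": 0},
    {"fingers": 0, "offset": [262, 624, 0], "yaw": 0}
  ]
}}

```text
t: 1.77
eef_pos: [0.5129, 0.1063, 0.2308]
orientation: [[0.899, 0.437, -0.001], [0.437, -0.899, -0.001], [-0.002, 0.0, -1.0]]
wrist_force: [-0.5, -0.1, -0.8]
width: -0.0
grasp_force: 0.0
```

Request:
{"api": "apply_moves", "payload": {
  "moves": [
    {"fingers": 0, "offset": [0, 0, -30], "yaw": 0},
    {"fingers": 0, "offset": [0, 0, -60], "yaw": 0},
    {"fingers": 0, "offset": [0, 0, -90], "yaw": 0},
    {"fingers": 0, "offset": [0, 0, -110], "yaw": 0},
    {"fingers": 0, "offset": [0, 0, -121], "yaw": 0},
    {"fingers": 0, "offset": [0, 0, -121], "yaw": 0},
    {"fingers": 0, "offset": [0, 0, -121], "yaw": 0}
  ]
}}

```text
t: 2.35
eef_pos: [0.5136, 0.1059, 0.1105]
orientation: [[0.9, 0.436, -0.0], [0.436, -0.9, -0.0], [-0.0, 0.0, -1.0]]
wrist_force: [-0.5, 0.3, 1.1]
width: 0.0
grasp_force: 0.0
```

```bash
python3 - <<'E'
from h import *
A=[]
for n,(r,c) in {"scene":(100,240),"side":(170,235)}.items():
    p,d=cams.camera(n);cv2.imwrite(f"pics/{n}1.png",p);A.append(cv2.resize(p[r:r+140,c:c+190],None,fx=2.1*2,fy=4.2))
cv2.imwrite("pics/v1.png",cv2.resize(np.vstack(A),None,fx=.5,fy=.5))
E
```

```text
(no output)
```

View pics/v1.png

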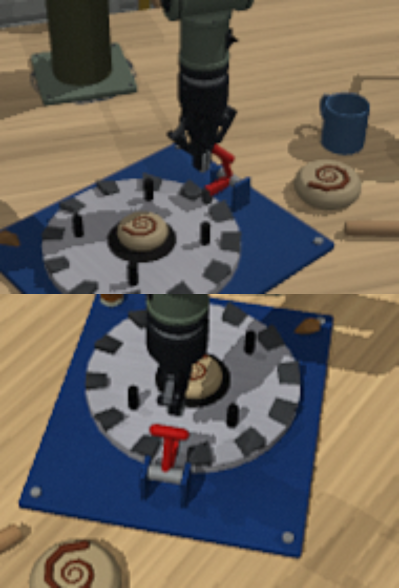

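The closed fingertip (lower view, about 172,400) is in line with the red bar (168,432) on its axle side. I'll push outward along the turntable's +y.

Request:
{"api": "apply_moves", "payload": {
  "moves": [
    {"fingers": 0, "offset": [-4, 9, 0], "yaw": 0},
    {"fingers": 0, "offset": [-6.5, 13.5, 0], "yaw": 0},
    {"fingers": 0, "offset": [-8.7, 18, 0], "yaw": 0},
    {"fingers": 0, "offset": [-10.8, 22.5, 0], "yaw": 0},
    {"fingers": 0, "offset": [-13, 27, 0], "yaw": 0},
    {"fingers": 0, "offset": [-15.2, 31.5, 0], "yaw": 0},
    {"fingers": 0, "offset": [-17.4, 36, 0], "yaw": 0},
    {"fingers": 0, "offset": [-19.5, 40.5, 0], "yaw": 0},
    {"fingers": 0, "offset": [-21.7, 45, 0], "yaw": 0},
    {"fingers": 0, "offset": [-23.9, 49.6, 0], "yaw": 0},
    {"fingers": 0, "offset": [-26, 54, 0], "yaw": 0},
    {"fingers": 0, "offset": [-26, 54, 0], "yaw": 0}
  ]
}}

```text
t: 3.45
eef_pos: [0.4863, 0.1619, 0.1096]
orientation: [[0.899, 0.438, -0.002], [0.438, -0.899, 0.001], [-0.002, -0.001, -1.0]]
wrist_force: [-0.1, -0.2, 0.9]
width: 0.0
grasp_force: 0.0
```

```bash
cat > bar.py <<'E'
from h import *
import sys
# red bar angle: project candidate bar positions vs red-pixel mask
p=np.load("pose.npy");tag=sys.argv[1]
for n in ("scene","side"):
    c=cams.get_calibration(n);im,_=cams.camera(n);cv2.imwrite(f"pics/{n}{tag}.png",im)
    b=im.astype(int);m=(b[...,2]>110)&(b[...,1]<60)&(b[...,0]<60)
    best=[]
    for th in np.arange(0,1.05,.02):
        f=-np.arctan2(22,62)+th;ly=.19+.0658*np.sin(f);z=.06+.0658*np.cos(f)
        xs=np.linspace(-.024,.024,25)
        P=np.c_[p[0]+np.cos(p[2])*xs-np.sin(p[2])*ly,p[1]+np.sin(p[2])*xs+np.cos(p[2])*ly,np.full(25,z)]
        u=np.rint(proj(c,P)).astype(int);best.append((m[u[:,1],u[:,0]].mean().round(2),round(th,2)))
    mx=max(best)[0];print(n,mx,[t for s,t in best if s>=mx-.05])
print(ctrl.sense()["eef_pos"],ctrl.sense()["wrist_force"])
E
python3 bar.py 2
```

```text
scene 0.6 [np.float64(0.7), np.float64(0.72), np.float64(0.74), np.float64(0.76)]
side 0.96 [np.float64(0.56), np.float64(0.58), np.float64(0.6), np.float64(0.62), np.float64(0.64), np.float64(0.66), np.float64(0.68), np.float64(0.7)]
[0.48641871 0.16147351 0.10966903] [ 0.59004879 -0.49169861 -0.18727763]
```

Request:
{"api": "apply_moves", "payload": {
  "moves": [
    {"fingers": 0, "offset": [-2, 4, 0], "yaw": 0},
    {"fingers": 0, "offset": [-4, 8, 0], "yaw": 0},
    {"fingers": 0, "offset": [-5, 11, 0], "yaw": 0},
    {"fingers": 0, "offset": [-5, 11, 0], "yaw": 0},
    {"fingers": 0, "offset": [0, 0, 0], "yaw": 0},
    {"fingers": 0, "offset": [10, -20, 0], "yaw": 0},
    {"fingers": 0, "offset": [12, -24, 30], "yaw": 0},
    {"fingers": 0, "offset": [12, -24, 70], "yaw": 0},
    {"fingers": 0, "offset": [12, -24, 90], "yaw": 0},
    {"fingers": 0, "offset": [12, -24, 90], "yaw": 0}
  ]
}}

```text
t: 4.38
eef_pos: [0.5042, 0.1367, 0.2068]
orientation: [[0.9, 0.437, 0.012], [0.437, -0.9, 0.002], [0.012, 0.004, -1.0]]
wrist_force: [0.7, 0.1, -0.1]
width: 0.0001
grasp_force: 0.0
```

```bash
python3 bar.py 3; python3 - <<'E'
import numpy as np
p=np.load("pose.npy");a=p[2]
for half in (.011,):
  for deg in (223.8,239.4,255):
    b=np.radians(deg)+a; peg=p[:2]+.1*np.array([np.cos(b),np.sin(b)])
    t=np.radians(239.4+90)+a; d=np.array([np.cos(t),np.sin(t)])
    print(deg,peg,"contact tcp",peg-d*(.008+half),np.degrees(t)%360)
E
```

```text
scene 0.88 [np.float64(0.94), np.float64(0.96), np.float64(0.98), np.float64(1.0), np.float64(1.02), np.float64(1.04)]
side 1.0 [np.float64(0.78), np.float64(0.8), np.float64(0.82), np.float64(0.84), np.float64(0.86)]
[0.50054303 0.13659094 0.20154944] [-0.19070255  0.16651535  0.15746821]
223.8 [ 0.53338933 -0.09899347] contact tcp [ 0.51445761 -0.09738405] 355.1408565454291
239.4 [ 0.55987262 -0.1049419 ] contact tcp [ 0.54094091 -0.10333248] 355.1408565454291
255 [ 0.58697999 -0.10354932] contact tcp [ 0.56804828 -0.1019399 ] 355.1408565454291
```

Request:
{"api": "apply_moves", "payload": {
  "moves": [
    {"fingers": 0, "offset": [-1, -30, 0], "yaw": -4},
    {"fingers": 0, "offset": [-1, -60, 0], "yaw": -8},
    {"fingers": 0, "offset": [-2, -90, 0], "yaw": -12},
    {"fingers": 0, "offset": [-2, -120, 0], "yaw": -16},
    {"fingers": 0, "offset": [-3, -150, 0], "yaw": -20},
    {"fingers": 0, "offset": [-3, -180, 0], "yaw": -24},
    {"fingers": 0, "offset": [-4, -210, 0], "yaw": -28},
    {"fingers": 0, "offset": [-6, -230, 0], "yaw": -31},
    {"fingers": 0, "offset": [-6, -236, 0], "yaw": -31},
    {"fingers": 0, "offset": [-6, -236, 0], "yaw": -31},
    {"fingers": 0, "offset": [-6, -236, -40], "yaw": -31},
    {"fingers": 0, "offset": [-6, -236, -80], "yaw": -31},
    {"fingers": 0, "offset": [-6, -236, -110], "yaw": -31},
    {"fingers": 0, "offset": [-6, -236, -130], "yaw": -31},
    {"fingers": 0, "offset": [-6, -236, -144], "yaw": -31},
    {"fingers": 0, "offset": [-6, -236, -144], "yaw": -31},
    {"fingers": 0, "offset": [-6, -236, -144], "yaw": -31}
  ]
}}

```text
t: 5.9
eef_pos: [0.4923, -0.0974, 0.0549]
orientation: [[0.996, -0.086, -0.003], [-0.086, -0.996, 0.002], [-0.004, -0.002, -1.0]]
wrist_force: [-0.0, -0.5, 0.1]
width: 0.0003
grasp_force: 0.0
```

```bash
python3 bar.py 4; python3 - <<'E'
from h import *
A=[cv2.imread("pics/scene4.png")[130:290,215:405],cv2.imread("pics/side4.png")[150:310,230:420]]
cv2.imwrite("pics/v4.png",cv2.resize(np.hstack(A),None,fx=2.1,fy=2.1,interpolation=cv2.INTER_CUBIC))
E
```

```text
scene 0.88 [np.float64(0.94), np.float64(0.96), np.float64(0.98), np.float64(1.0), np.float64(1.02), np.float64(1.04)]
side 1.0 [np.float64(0.76), np.float64(0.78), np.float64(0.8), np.float64(0.82), np.float64(0.84), np.float64(0.86)]
[ 0.49437061 -0.09860479  0.05712559] [ 0.29052153 -0.36888779  0.2923787 ]
```

View pics/v4.png

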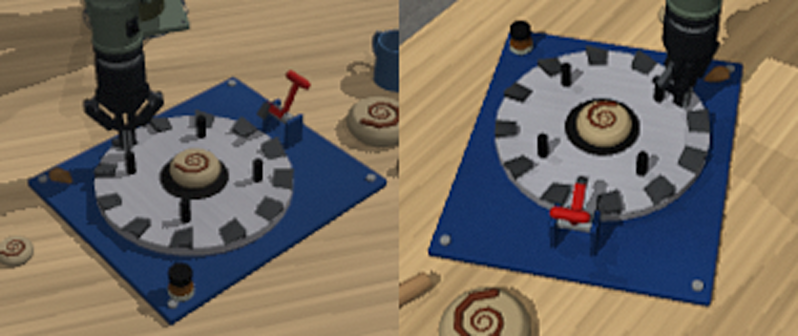

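The left view shows the pawl tipped back (295,85) and the fingertip behind peg 1 (130,160), on its clockwise side. I'll push it along the arc, a little short of the target first.

Request:
{"api": "apply_moves", "payload": {
  "moves": [
    {"fingers": 0, "offset": [8, -1, 0], "yaw": 0},
    {"fingers": 0, "offset": [14, -1, 0], "yaw": 0},
    {"fingers": 0, "offset": [18, -1, 0], "yaw": 0},
    {"fingers": 0, "offset": [22, -2, 0], "yaw": 0},
    {"fingers": 0, "offset": [26, -2, 0], "yaw": 0},
    {"fingers": 0, "offset": [30, -2, 0], "yaw": 0},
    {"fingers": 0, "offset": [34, -3, 0], "yaw": 0},
    {"fingers": 0, "offset": [38, -3, 0], "yaw": 0},
    {"fingers": 0, "offset": [42, -4, 0], "yaw": 0},
    {"fingers": 0, "offset": [46, -4, 0], "yaw": 0},
    {"fingers": 0, "offset": [50, -4, 0], "yaw": 0},
    {"fingers": 0, "offset": [54, -4, 0], "yaw": 0},
    {"fingers": 0, "offset": [58, -4, 0], "yaw": 0},
    {"fingers": 0, "offset": [62, -3, 0], "yaw": 0},
    {"fingers": 0, "offset": [65, -3, 0], "yaw": 0},
    {"fingers": 0, "offset": [68, -3, 0], "yaw": 0},
    {"fingers": 0, "offset": [70, -3, 0], "yaw": 0},
    {"fingers": 0, "offset": [70, -3, 0], "yaw": 0},
    {"fingers": 0, "offset": [70, -3, 0], "yaw": 0}
  ]
}}

```text
t: 7.58
eef_pos: [0.5645, -0.1016, 0.0565]
orientation: [[0.996, -0.088, 0.002], [-0.088, -0.996, 0.001], [0.002, -0.001, -1.0]]
wrist_force: [-0.9, 0.1, -0.2]
width: -0.0001
grasp_force: 0.3
```

```bash
python3 bar.py 5; python3 -c "
from wheel import *
for k,v in phase('5',np.load('pose.npy')).items(): print(k,v)"
```

```text
scene 0.88 [np.float64(0.94), np.float64(0.96), np.float64(0.98), np.float64(1.0), np.float64(1.02), np.float64(1.04)]
side 1.0 [np.float64(0.76), np.float64(0.78), np.float64(0.8), np.float64(0.82), np.float64(0.84), np.float64(0.86)]
[ 0.56444191 -0.1017761   0.05668948] [ 0.92026189 -0.01995796 -0.16297922]
scene [(5.8, -2.8), (35.5, -3.0), (65.8, -2.8), (92.2, -6.2), (126.2, -2.2), (154.0, -4.5), (216.0, -2.5), (241.2, -7.2), (243.8, -4.8), (275.8, -2.8), (305.8, -2.8), (335.8, -2.8)]
side [(6.0, -2.5), (36.0, -2.5), (66.0, -2.5), (84.2, -14.2), (94.8, -3.8), (126.2, -2.2), (156.2, -2.2), (186.0, -2.5), (216.0, -2.5), (244.2, -4.2), (275.8, -2.8), (306.0, -2.5), (336.0, -2.5)]
```

Request:
{"api": "apply_moves", "payload": {
  "moves": [
    {"fingers": 0, "offset": [2, 0, 0], "yaw": 0},
    {"fingers": 0, "offset": [4, 0.3, 0], "yaw": 0},
    {"fingers": 0, "offset": [4.4, 0.3, 0], "yaw": 0},
    {"fingers": 0, "offset": [4.4, 0.3, 0], "yaw": 0},
    {"fingers": 0, "offset": [0, 0, 0], "yaw": 0},
    {"fingers": 0, "offset": [-12, 0, 0], "yaw": 0},
    {"fingers": 0, "offset": [-16, 0, 10], "yaw": 0},
    {"fingers": 0, "offset": [-16, 0, 50], "yaw": 0},
    {"fingers": 0, "offset": [-16, 0, 90], "yaw": 0},
    {"fingers": 0, "offset": [-16, 0, 130], "yaw": 0},
    {"fingers": 0, "offset": [-16, 0, 144], "yaw": 0},
    {"fingers": 0, "offset": [-16, 0, 144], "yaw": 0}
  ]
}}

```text
t: 8.68
eef_pos: [0.5518, -0.1035, 0.2077]
orientation: [[0.996, -0.088, 0.014], [-0.088, -0.996, -0.005], [0.014, 0.003, -1.0]]
wrist_force: [0.7, -1.1, -0.5]
width: 0.0002
grasp_force: 0.0
```

```bash
python3 bar.py 6; python3 -c "
from wheel import *
p=np.load('pose.npy')
for k,v in phase('6',p).items(): print(k,v)
for ly in (.265,.245,.19,.18): print(ly,p[0]-np.sin(p[2])*ly,p[1]+np.cos(p[2])*ly)"
```

```text
scene 0.88 [np.float64(0.94), np.float64(0.96), np.float64(0.98), np.float64(1.0), np.float64(1.02), np.float64(1.04)]
side 1.0 [np.float64(0.76), np.float64(0.78), np.float64(0.8), np.float64(0.82), np.float64(0.84), np.float64(0.86)]
[ 0.54814233 -0.10228603  0.20163778] [-0.58123571  0.63451206 -0.71987426]
scene [(8.0, -0.5), (38.0, -0.5), (68.0, -0.5), (91.8, -6.8), (128.5, 0.0), (155.5, -3.0), (188.5, 0.0), (218.5, 0.0), (248.2, -0.2), (278.2, -0.2), (308.2, -0.2), (338.0, -0.5)]
side [(8.2, -0.2), (38.2, -0.2), (68.2, -0.2), (84.2, -14.2), (96.5, -2.0), (128.5, 0.0), (158.5, 0.0), (188.5, 0.0), (218.5, 0.0), (248.2, -0.2), (278.5, 0.0), (308.2, -0.2), (338.2, -0.2)]
0.265 0.45325336315674863 0.23340209843214374
0.245 0.4619393934646908 0.21538674727016222
0.19 0.48582597681153195 0.16584453157471302
0.18 0.49016899196550306 0.15683685599372224
```

Request:
{"api": "apply_moves", "payload": {
  "moves": [
    {"fingers": 0, "offset": [-6, 20, 0], "yaw": 3},
    {"fingers": 0, "offset": [-15, 52, 0], "yaw": 6},
    {"fingers": 0, "offset": [-24, 84, 0], "yaw": 9},
    {"fingers": 0, "offset": [-33, 116, 0], "yaw": 12},
    {"fingers": 0, "offset": [-42, 148, 0], "yaw": 15},
    {"fingers": 0, "offset": [-51, 180, 0], "yaw": 18},
    {"fingers": 0, "offset": [-60, 212, 0], "yaw": 21},
    {"fingers": 0, "offset": [-70, 244, 0], "yaw": 24},
    {"fingers": 0, "offset": [-79, 276, 0], "yaw": 27},
    {"fingers": 0, "offset": [-88, 308, 0], "yaw": 30},
    {"fingers": 0, "offset": [-95, 332, 0], "yaw": 31},
    {"fingers": 0, "offset": [-97, 340, 0], "yaw": 31},
    {"fingers": 0, "offset": [-97, 340, 0], "yaw": 31},
    {"fingers": 0, "offset": [-97, 340, -30], "yaw": 31},
    {"fingers": 0, "offset": [-97, 340, -60], "yaw": 31},
    {"fingers": 0, "offset": [-97, 340, -85], "yaw": 31},
    {"fingers": 0, "offset": [-97, 340, -92], "yaw": 31},
    {"fingers": 0, "offset": [-97, 340, -92], "yaw": 31},
    {"fingers": 0, "offset": [-97, 340, -92], "yaw": 31}
  ]
}}

```text
t: 10.37
eef_pos: [0.451, 0.237, 0.1083]
orientation: [[0.9, 0.436, -0.001], [0.436, -0.9, -0.0], [-0.001, 0.0, -1.0]]
wrist_force: [0.7, -0.6, 0.4]
width: -0.0
grasp_force: 0.0
```

```bash
python3 bar.py 7; python3 - <<'E'
from h import *
A=[cv2.imread("pics/scene7.png")[100:260,235:425],cv2.imread("pics/side7.png")[170:330,230:420]]
cv2.imwrite("pics/v7.png",cv2.resize(np.hstack(A),None,fx=2.1,fy=2.1,interpolation=cv2.INTER_CUBIC))
E
```

```text
scene 0.6 [np.float64(0.96), np.float64(0.98), np.float64(1.0), np.float64(1.02), np.float64(1.04)]
side 0.04 [np.float64(0.0), np.float64(0.02), np.float64(0.04), np.float64(0.06), np.float64(0.08), np.float64(0.1), np.float64(0.12), np.float64(0.14), np.float64(0.16), np.float64(0.18), np.float64(0.2), np.float64(0.22), np.float64(0.24), np.float64(0.26), np.float64(0.28), np.float64(0.3), np.float64(0.32), np.float64(0.34), np.float64(0.36), np.float64(0.38), np.float64(0.4), np.float64(0.42), np.float64(0.44), np.float64(0.46), np.float64(0.48), np.float64(0.5), np.float64(0.52), np.float64(0.54), np.float64(0.56), np.float64(0.58), np.float64(0.6), np.float64(0.62), np.float64(0.64), np.float64(0.66), np.float64(0.68), np.float64(0.7), np.float64(0.72), np.float64(0.74), np.float64(0.76), np.float64(0.78), np.float64(0.8), np.float64(0.82), np.float64(0.84), np.float64(0.86), np.float64(0.88), np.float64(0.9), np.float64(0.92), np.float64(0.94), np.float64(0.96), np.float64(0.98), np.float64(1.0), np.float64(1.02), np.float64(1.04)]
[0.45230344 0.23788787 0.11004189] [-0.38067945  0.64550598  0.64975435]
```

View pics/v7.png

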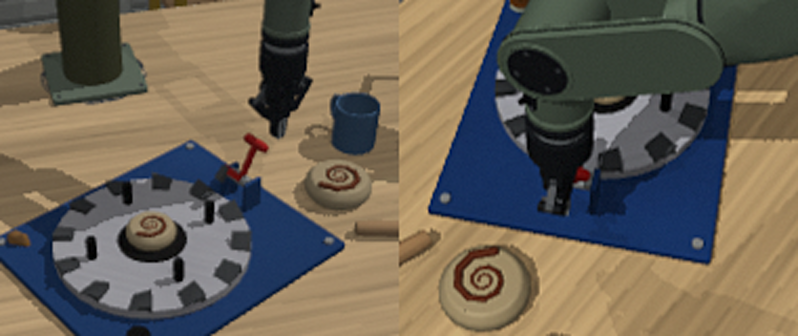

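The left view shows the fingertip (278,128) just outside the raised bar (258,142). I'll push it inward.

Request:
{"api": "apply_moves", "payload": {
  "moves": [
    {"fingers": 0, "offset": [5, -11, 0], "yaw": 0},
    {"fingers": 0, "offset": [7.5, -15.5, 0], "yaw": 0},
    {"fingers": 0, "offset": [9.7, -20, 0], "yaw": 0},
    {"fingers": 0, "offset": [11.8, -24.5, 0], "yaw": 0},
    {"fingers": 0, "offset": [14, -29, 0], "yaw": 0},
    {"fingers": 0, "offset": [16.2, -33.5, 0], "yaw": 0},
    {"fingers": 0, "offset": [18.4, -38, 0], "yaw": 0},
    {"fingers": 0, "offset": [20.5, -42.5, 0], "yaw": 0},
    {"fingers": 0, "offset": [22.7, -47, 0], "yaw": 0},
    {"fingers": 0, "offset": [24.9, -51.6, 0], "yaw": 0},
    {"fingers": 0, "offset": [27, -56, 0], "yaw": 0},
    {"fingers": 0, "offset": [29.2, -60.5, 0], "yaw": 0},
    {"fingers": 0, "offset": [31, -64, 0], "yaw": 0},
    {"fingers": 0, "offset": [32, -67, 0], "yaw": 0},
    {"fingers": 0, "offset": [32, -67, 0], "yaw": 0}
  ]
}}

```text
t: 11.72
eef_pos: [0.4827, 0.17, 0.1079]
orientation: [[0.9, 0.437, -0.0], [0.437, -0.9, -0.001], [-0.001, 0.001, -1.0]]
wrist_force: [-0.3, 0.3, 0.5]
width: 0.0003
grasp_force: 0.0
```

Request:
{"api": "apply_moves", "payload": {
  "moves": [
    {"fingers": 0, "offset": [0.9, -1.8, 0], "yaw": 0},
    {"fingers": 0, "offset": [1.3, -2.7, 0], "yaw": 0},
    {"fingers": 0, "offset": [1.7, -3.6, 0], "yaw": 0},
    {"fingers": 0, "offset": [1.7, -3.6, 0], "yaw": 0}
  ]
}}

```text
t: 12.05
eef_pos: [0.4838, 0.1672, 0.108]
orientation: [[0.899, 0.438, -0.001], [0.438, -0.899, -0.0], [-0.001, -0.0, -1.0]]
wrist_force: [-1.0, 0.6, 0.1]
width: 0.0
grasp_force: 0.6
```

```bash
python3 bar.py 8
```

```text
scene 0.52 [np.float64(0.12), np.float64(0.14)]
side 0.16 [np.float64(0.16), np.float64(0.68), np.float64(0.7), np.float64(0.72), np.float64(0.74), np.float64(0.76), np.float64(0.78), np.float64(0.8), np.float64(0.82), np.float64(0.84), np.float64(0.86), np.float64(0.88)]
[0.48394522 0.16726649 0.10810353] [-1.14396551  1.37432805 -1.15052284]
```

Now about 0.1 rad remains. I'll continue in small steps and watch for the force to rise.

Request:
{"api": "apply_moves", "payload": {
  "moves": [
    {"fingers": 0, "offset": [0.9, -1.8, 0], "yaw": 0},
    {"fingers": 0, "offset": [1.3, -2.7, 0], "yaw": 0},
    {"fingers": 0, "offset": [1.7, -3.6, 0], "yaw": 0},
    {"fingers": 0, "offset": [1.7, -3.6, 0], "yaw": 0}
  ]
}}

```text
t: 12.48
eef_pos: [0.4859, 0.1636, 0.1082]
orientation: [[0.899, 0.437, -0.0], [0.437, -0.899, -0.0], [-0.0, -0.0, -1.0]]
wrist_force: [-1.2, 1.4, -0.9]
width: -0.0
grasp_force: 0.8
```

Request:
{"api": "apply_moves", "payload": {
  "moves": [
    {"fingers": 0, "offset": [0.5, -0.9, 0], "yaw": 0},
    {"fingers": 0, "offset": [0.9, -1.8, 0], "yaw": 0},
    {"fingers": 0, "offset": [0.9, -1.8, 0], "yaw": 0}
  ]
}}

```text
t: 12.73
eef_pos: [0.4862, 0.163, 0.1082]
orientation: [[0.899, 0.437, -0.001], [0.437, -0.899, 0.002], [-0.0, -0.003, -1.0]]
wrist_force: [-2.3, 4.9, -0.2]
width: -0.0007
grasp_force: 3.0
```

Request:
{"api": "apply_moves", "payload": {
  "moves": [
    {"fingers": 0, "offset": [0.5, -0.9, 0], "yaw": 0},
    {"fingers": 0, "offset": [0.9, -1.8, 0], "yaw": 0},
    {"fingers": 0, "offset": [0.9, -1.8, 0], "yaw": 0}
  ]
}}

```text
t: 12.98
eef_pos: [0.4862, 0.1628, 0.1082]
orientation: [[0.899, 0.437, -0.003], [0.437, -0.899, 0.005], [-0.0, -0.006, -1.0]]
wrist_force: [-4.5, 10.4, 0.7]
width: -0.0003
grasp_force: 5.5
```

The force has risen and the tip has stalled, so the pawl is at its bottom stop. I'll back off and check.

Request:
{"api": "apply_moves", "payload": {
  "moves": [
    {"fingers": 0, "offset": [-2, 4, 0], "yaw": 0},
    {"fingers": 0, "offset": [-5, 11, 0], "yaw": 0},
    {"fingers": 0, "offset": [-13, 27, 0], "yaw": 0},
    {"fingers": 0, "offset": [-20, 42, 10], "yaw": 0},
    {"fingers": 0, "offset": [-22, 45, 45], "yaw": 0},
    {"fingers": 0, "offset": [-22, 45, 85], "yaw": 0},
    {"fingers": 0, "offset": [-40, 70, 110], "yaw": 0},
    {"fingers": 0, "offset": [-55, 100, 120], "yaw": 0},
    {"fingers": 0, "offset": [-65, 130, 120], "yaw": 0},
    {"fingers": 0, "offset": [-65, 130, 120], "yaw": 0},
    {"fingers": 0, "offset": [-65, 130, 120], "yaw": 0}
  ]
}}

```text
t: 13.9
eef_pos: [0.4227, 0.2912, 0.229]
orientation: [[0.898, 0.44, 0.002], [0.44, -0.898, -0.0], [0.002, 0.001, -1.0]]
wrist_force: [0.5, 0.4, 0.7]
width: -0.0003
grasp_force: 0.0
```

```bash
python3 bar.py 9; python3 - <<'E'
from wheel import *
for k,v in phase('9',np.load('pose.npy')).items(): print(k,v)
A=[cv2.imread("pics/scene9.png")[130:290,215:405],cv2.imread("pics/scene0.png")[130:290,215:405]]
cv2.imwrite("pics/v9.png",cv2.resize(np.hstack(A),None,fx=2.1,fy=2.1,interpolation=cv2.INTER_CUBIC))
E
```

```text
scene 0.96 [np.float64(0.04), np.float64(0.06), np.float64(0.08)]
side 0.52 [np.float64(0.02), np.float64(0.04), np.float64(0.06), np.float64(0.08), np.float64(0.1)]
[0.42294272 0.28956181 0.22809632] [-0.24761945  0.02895227 -0.120563  ]
scene [(8.0, -0.5), (38.0, -0.5), (68.0, -0.5), (88.2, -10.2), (121.2, -7.2), (218.0, -0.5), (248.2, -0.2), (278.2, -0.2), (308.2, -0.2), (337.8, -0.8)]
side [(8.2, -0.2), (29.0, -9.5), (84.0, -14.5), (122.0, -6.5)]
```

View pics/v9.png

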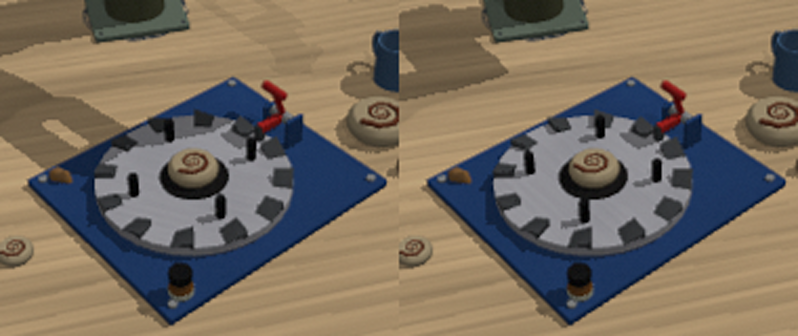

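```bash
python3 - <<'E'
from h import *
for n in ("scene0","scene9","side0"):
    b=cv2.imread(f"pics/{n}.png").astype(int);m=(b[...,2]>110)&(b[...,1]<60)&(b[...,0]<60)
    if n[:2]=="sc": m[:,:330]=0;m[:,365:]=0;m[210:]=0;print(n,m.sum(),np.argwhere(m).mean(0), np.argwhere(m).min(0),np.argwhere(m).max(0))
d=cv2.absdiff(cv2.imread("pics/scene0.png"),cv2.imread("pics/scene9.png"))[160:205,335:372].max(2);print((d>40).sum())
p,c=np.load("pose.npy"),cams.get_calibration("scene")
b=cv2.imread("pics/scene0.png").astype(int);m=(b[...,2]>110)&(b[...,1]<60)&(b[...,0]<60)
for th in np.arange(-.06,.16,.02):
    f=-np.arctan2(22,62)+th;ly=.19+.0658*np.sin(f);z=.06+.0658*np.cos(f);xs=np.linspace(-.024,.024,25)
    P=np.c_[p[0]+np.cos(p[2])*xs-np.sin(p[2])*ly,p[1]+np.sin(p[2])*xs+np.cos(p[2])*ly,np.full(25,z)]
    u=np.rint(proj(c,P)).astype(int);print(round(th,2),m[u[:,1],u[:,0]].mean())
E
```

```text
scene0 47 [180.19148936 344.10638298] [169 338] [190 350]
scene9 46 [180.02173913 344.10869565] [169 338] [190 350]
19
-0.06 0.0
-0.04 0.0
-0.02 0.12
0.0 0.44
0.02 0.88
0.04 0.96
0.06 0.92
0.08 0.92
0.1 0.6
0.12 0.24
0.14 0.04
```

The pawl matches its starting pixels, so it is fully down. The wheel is one notch on, within about 0.5°.

```bash
python3 -c "
from rig import job
print(job.hand_in())"
```

```text
the job is handed in; nothing more can be done
None
```

I lifted the pawl, turned the wheel one notch counter-clockwise (within about 0.5° of the notch's middle by camera), pushed the pawl fully back down and handed the job in at about 14 s; no verdict came back.

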